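# Stamp the short carton in the bench lever press

## Robot

A 6-joint arm with a two-finger parallel gripper is mounted at the origin on a cart in front of the work surface, level with it; the furniture and walls round the work are solid. World frame = base frame: x ahead of the robot, y to its left, z up, the work surface at z = 0. Lengths are in m, angles in degrees, forces in N, time in s.
With the tool pointing down it reaches from about 0.275 to 0.775 m from the base axis. Payload 14.6 kg.
Tool frame: the origin (TCP) lies on the centre line of the jaws, within the pads' length; the fingertips stand 22 mm ahead of it and the grasp point (between the pads) lies 3 mm ahead of it; z points along the fingers, y is the line along which they close (so a half turn about z gives the same grasp; the last joint's range is limited). The gripper opens to 85 mm and grips with 20 to 120 N. Pads are 22 mm wide; open, the fingers measure 114 mm over their backs; the gripper's body (76 mm by 85 mm) begins 54 mm behind the grasp point. The pads swing forward as they close: fully open they stand 13 mm farther back than shut.
Start: joints at [-73.356, 15.075, -2.767, 72.158, 0, 81.102], TCP at [0.226, -0.474, 0.227] pointing down, gripper open.
Joint ranges: [-151.79, 151.79], [-50.71, 97.33], [-67.44, 78.34], [-121.81, 120.89], [-77.56, 73.72], [-180, 180]. Speed limits (degrees/s): [108.29, 108.29, 147.25, 159.86, 180, 180].

## Interface

Orientations are given as a 3x3 rotation matrix whose columns are the frame's x, y, z axes.
In Python, from rig import env gives the robot as it stands.
- The arm moves only by the tool step_arm, never from a script. Its arguments are lists of equal length, an entry for each row: "travel": the shift along the tool's x, y, z in mm, a list of three; "turn": the turn, a rotation vector about the tool's x, y, z in rad, a list of three; "fingers": the opening, from 0 (shut) to 1 (fully open). In form: {"travel": [[tx, ty, tz], ...], "turn": [[ax, ay, az], ...], "fingers": [fingers, ...]}. A call has 1 to 5 rows; each row is the pose to reach, as a shift and turn from the pose commanded when the call began, along the tool's axes at that moment; what a row does not reach only later rows make up. A row lasts 1/8 s, in which the tool goes at most 62.5 mm and 10.7 degrees, less where a joint would pass 70% of its speed; a pose out of reach is approached as far as the arm can. A call with a gripper value outside its range is refused whole. The fingers move at their own pace and stop on an object; "squeeze" is the grip in N (left out, the last holds). Time passes only in rows, so rows that repeat a pose let the fingers close. It gives the time, the measured TCP pose, the force, the opening and the grip force at its end, in the units of the state.
- env.get_obs(): the state, without advancing time (a new reading comes with each control period).
- env.read_camera(name): name is "scene" or "top" or "wrist"; returns a dict with "frame" (400x640x3 uint8, blue, green, red), "fx", "fy", "cx", "cy" (pixels), "k1" (the pictures are not rectified: a ray, as slopes to the right and down, at radius r is drawn at 1 + k1 r^2 times it, then the intrinsics apply), "T" (4x4, takes a point from camera to world coordinates). Camera axes: x right, y down, z forward; pixel columns grow to the right and rows downward; lengths in m; the calibration is good to about 2 mm. A picture is of the moment at which its call begins. There is no depth.
- env.finish_job(): hands the job in; it is judged then, once.
The state is a dict: "time_s": time; "qpos": joint angles; "qd": joint speeds; "tau": joint torques, N m; "position": TCP position; "ee_rot": TCP orientation; "wrist_force": force on the tool from outside, world axes, zero at the start; "wrist_torque": the same for the moment, N m; "width": opening from 0.0 (shut) to 1.0 (fully open); "gripper_force": force on a finger pad.
Only numpy, scipy, OpenCV 4.12 (cv2) and the standard library are available. Lean on these libraries where they do the work, as an engineer would, in place of code of your own. Each camera call takes 0.05 s, during which the arm holds its last target. There are 200 camera calls.

## Task

Stand the short carton upright on the black rubber seat of the bench stamp press, one of its narrow sides facing the upright fence, and let go of it. Then swing the lever by its wooden handle all the way to its stop, so that the stamp presses the carton against the fence, and let the lever return fully to rest with the carton left standing in the press. Leave the tall carton where it stands.

Things in the scene. Friction and masses are not known exactly. Their poses are not given: they have to be found in the camera images.
- short_carton: The short folded carton, 34 (own x) x 52 (own y) x 78 mm tall, 0.11 kg, white upper part, green flowered lower part, standing upright on the table left of the press. Origin: centre of its underside; z up. Grasp it from above across its 34 mm width (fingers closing along own x).
- tall_carton: Bystander: a carton of the same 34 x 52 mm foot but 112 mm tall, green all over, standing on the table left of the press; the two cartons may stand in either of two places about 150 mm apart. Origin: centre of its underside.
- stamp_press: Bench stamp press, fixed on the table. Own z up, x away from the robot, y to the left (yaw within 0.25 rad); origin on the table under a carton pressed home. Grey base 208 x 157 x 10 mm. Left of the seat an aluminium fence, inner face at y = +26 mm, top 67 mm above the table. Lever hinged on a vertical pin at (115, -55) mm, 225 mm from pin to handle; bar 20 mm wide, top 42 mm above the table.
- stamp_lever (a joint): Angle of the press lever in rad: 0 at rest (as it starts), 0.436 at the stop; grows as the handle is swung to the left (press +y), towards the seat and fence, level above the table. A spring pushes it back to 0 by itself: about 2 N at the handle at rest, 6 N near the stop and some 3 N more with a carton in the press.
- seat (a point): Middle of the black rubber seat's top, 12 mm above the table, at (0, -20) mm in the press frame; seat 60 (x) x 92 (y) mm, open at its x sides so fingers closing along x have room. A carton set here, its 52 mm side along press y, has about 20 mm free to the fence (left) and to the resting stamp pad (right, 30 mm wide). At the stop the sprung pad has slid it to the fence and squared it.
- handle (a point): Centre of the upright wooden lever handle, 24 mm thick, standing from 42 to 95 mm above the table; this point is 70 mm above it. Moves with the lever in a level arc round the pin: in the press frame (115 - 225 cos b, -55 - 225 sin b) mm with b = 0.436 - lever angle, so (-89, -150) mm at rest and (-110, -55) mm at the stop. Free to push from its right side.
There are look-alikes about, which are no part of the job. Leave any blue or red look-alike of the short_carton alone.

How it is judged (in metres and radians):
On the way, in this order (a step that is already met when the one before it is completed fails the run):
1. the short carton stands upright on the seat of the press, let go, with the lever at rest (x of short_carton in the frame of stamp_press between -0.02 and 0.02 m and y of short_carton in the frame of stamp_press between -0.048 and 0.006 m and z of short_carton in the frame of stamp_press below 0.017 m and angle between short_carton's own z axis and vertical below 0.12 rad and value of joint stamp_lever below 0.1 rad and contact force between the fingers and short_carton below 0.1 N), for 0.2 s.
2. the lever is at its stop and the carton is pressed square against the fence (value of joint stamp_lever above 0.41 rad and x of short_carton in the frame of stamp_press between -0.02 and 0.02 m and y of short_carton in the frame of stamp_press between -0.006 and 0.006 m and angle between the y axis of short_carton and the y axis of stamp_press, either way round below 0.18 rad and angle between short_carton's own z axis and vertical below 0.12 rad), for 0.15 s.
At the end, for the whole second after the job is handed in: The lever is back at rest (within 0.04 rad), the short carton stands upright (within 7 degrees) and still on the seat of the press, within 25 mm of the middle along the fence and not more than 30 mm from the fence, and the tall carton still stands within 30 mm of where it was (value of joint stamp_lever below 0.04 rad and x of short_carton in the frame of stamp_press between -0.025 and 0.025 m and y of short_carton in the frame of stamp_press between -0.03 and 0.006 m and z of short_carton in the frame of stamp_press below 0.017 m and angle between short_carton's own z axis and vertical below 0.12 rad and linear speed of short_carton below 0.02 m/s and distance of tall_carton from where it was at the start of the episode below 0.03 m and angle between tall_carton's own z axis and vertical below 0.2 rad); the robot touches nothing.
It fails at once if the tall carton is shifted by more than 30 mm or knocked over (distance of tall_carton from where it was at the start of the episode above 0.03 m or angle between tall_carton's own z axis and vertical above 0.4 rad).
It also fails if it takes over 54 s, if anything falls off the work surface, if the arm or the gripper's body presses on something with over 40 N, if the wrist force passes 120 N, or if a joint passes its speed limit or range.

## Working session

There is one attempt and no reset: what is moved stays moved. The work goes in short steps, Python scripts to look and compute and a tool call to move; the robot and the scene stay as the last step left them, time stands still between calls to the robot, and variables do not carry over. Pictures are saved under pics/ and viewed, at most 10 in all, crops included, and the job is handed in when it is done.

Besides the shell and the picture viewer there is one more tool, called after "Call:" by a JSON object that holds its "fn" and its "kwargs". step_arm: Moves the arm, as the interface text tells. Its arguments: {"type":"object","properties":{"travel":{"type":"array","items":{"type":"array","items":{"type":"number"}}},"turn":{"type":"array","items":{"type":"array","items":{"type":"number"}}},"fingers":{"type":"array","items":{"type":"number"}},"squeeze":{"type":"number"}},"required":["travel","turn","fingers"]}

```bash
ls; mkdir -p pics
python3 - <<'E'
from rig import env
import cv2,numpy as np
for n in("top","scene"):
    c=env.read_camera(n); cv2.imwrite(f"pics/{n}0.png",c["frame"]); print(n,c["fx"],c["fy"],c["cx"],c["cy"],c["k1"]); print(np.round(c["T"],4))
o=env.get_obs(); print(o["time_s"],o["position"],np.round(o["ee_rot"],3),o["width"])
E
```

```text
pics
top 385.364799927551 385.364799927551 315.1082117349526 195.9395745550543 -0.03435764201722513
[[ 1.110e-02 -9.910e-01  1.333e-01  4.882e-01]
 [-9.999e-01 -1.130e-02 -5.000e-04 -9.870e-02]
 [ 2.000e-03 -1.333e-01 -9.911e-01  9.108e-01]
 [ 0.000e+00  0.000e+00  0.000e+00  1.000e+00]]
scene 426.7103638199513 426.7103638199513 319.953321658061 200.0460353956354 -0.020095096970401478
[[-0.8606 -0.1887  0.473   0.163 ]
 [-0.5088  0.3603 -0.7819  0.5534]
 [-0.0229 -0.9136 -0.4061  0.432 ]
 [ 0.      0.      0.      1.    ]]
0.1 [ 0.22629657 -0.47344968  0.22618929] [[ 0.902  0.431 -0.   ]
 [ 0.431 -0.902  0.001]
 [ 0.    -0.001 -1.   ]] 1.0007939630517453
```

View pics/top0.png

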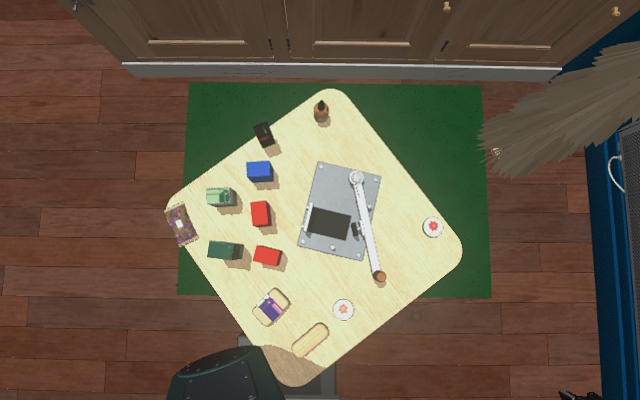

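View pics/scene0.png

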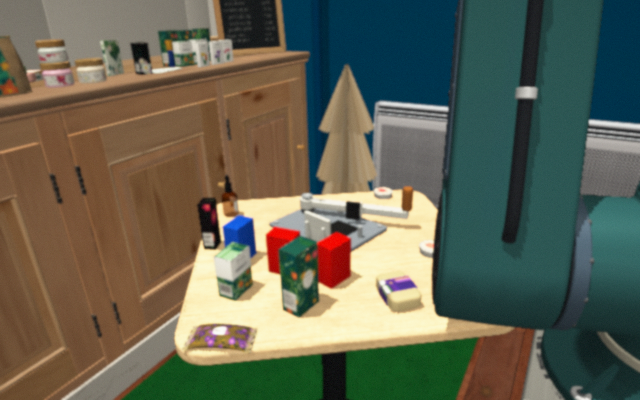

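The top picture shows the short carton (white top) near (221,197), the tall one near (226,251), the press around (339,210) and the handle near (380,276). The blue and red boxes are look-alikes. Next I'll enlarge the carton and press.

Run:
```python
import cv2,numpy as np
f=cv2.imread("pics/top0.png")
a=cv2.resize(f[180:280,195:285],None,fx=4.4,fy=4.4,interpolation=cv2.INTER_CUBIC)  # 396x440
b=cv2.resize(f[150:290,290:390],None,fx=4,fy=4,interpolation=cv2.INTER_CUBIC)      # 400x560
o=np.zeros((560,800,3),np.uint8);o[:440,:396]=a;o[:,400:]=b
cv2.imwrite("pics/crop.png",o)
```

```text
(no output)
```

View pics/crop.png

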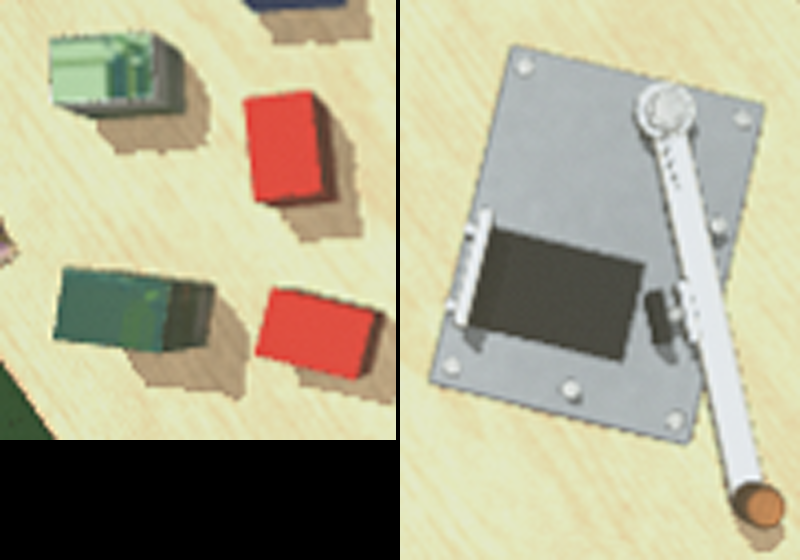

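The crop gives the short carton's top corners at about (50,37), (155,33), (158,101) and (54,106). The seat corners are (495,227), (645,263), (622,361) and (468,325), and the handle top is near (765,505).

```bash
cat > h.py <<'E'
import numpy as np,cv2
from rig import env
def ray(c,p,z):
    K=np.array([[c["fx"],0,c["cx"]],[0,c["fy"],c["cy"]],[0,0,1]])
    n=cv2.undistortPoints(np.array(p,float).reshape(-1,1,2),K,np.array([c["k1"],0,0,0.]))[:,0]
    d=np.c_[n,np.ones(len(n))]@c["T"][:3,:3].T; o=c["T"][:3,3]
    return (o+d*((z-o[2])/d[:,2])[:,None])[:,:2]
E
python3 - <<'E'
from h import *
c=env.read_camera("top")
A=lambda q:np.array(q)/4.4+[195-.4,180-.4]
B=lambda q:(np.array(q)-[400,0])/4+[290-.4,150-.4]
def ang(v): return np.degrees(np.arctan2(v[1],v[0]))
s=ray(c,A([(50,37),(155,33),(158,101),(54,106)]),.078); m=s.mean(0)
print("short",m,"long ax",ang(s[0]-s[1]+s[3]-s[2]),"short ax",ang(s[0]-s[3]+s[1]-s[2]),np.linalg.norm(s[0]-s[1]),np.linalg.norm(s[1]-s[2]))
t=ray(c,A([(65,268),(172,276),(163,352),(54,340)]),.112);print("tall",t.mean(0),ang(t[0]-t[1]),np.linalg.norm(t[0]-t[1]))
q=ray(c,B([(495,227),(645,263),(622,361),(468,325)]),.012)
print("seat",q.mean(0),ang(q[0]-q[1]+q[3]-q[2]),ang(q[0]-q[3]+q[1]-q[2]),np.linalg.norm(q[0]-q[1]),np.linalg.norm(q[1]-q[2]))
b=ray(c,B([(512,45),(763,103),(690,443),(430,382)]),.01)
print("base",b.mean(0),ang(b[0]-b[1]+b[3]-b[2]),ang(b[0]-b[3]+b[1]-b[2]),np.linalg.norm(b[0]-b[1]),np.linalg.norm(b[1]-b[2]))
h=ray(c,B([(765,505)]),.095)[0]; print("handle",h)
yaw=np.radians(ang(b[0]-b[3]+b[1]-b[2]))
R=np.array([[np.cos(yaw),-np.sin(yaw)],[np.sin(yaw),np.cos(yaw)]])
o=q.mean(0)-R@[0,-.02]; print("yaw",np.degrees(yaw),"origin",o,"handle pred",o+R@[-.089,-.150],"base in press",(b.mean(0)-o)@R)
E
```

```text
short [0.59923975 0.11248268] long ax 93.13297502593946 short ax 5.4656547217993685 0.05245813602504249 0.03416469380190526
tall [0.48165398 0.09460423] 86.52616353388889 0.05059465090110739
seat [ 0.54574781 -0.13211486] 77.29985516636731 -13.92532979762131 0.0902352002812393 0.05867531669932625
base [ 0.57726712 -0.15644773] 77.46125119593191 -12.659267784392005 0.15334203650538134 0.20498928628758697
handle [ 0.43154302 -0.23791552]
yaw -12.659267784392005 origin [ 0.55013086 -0.11260105] handle pred [ 0.43042151 -0.23945005] base in press [ 0.03608571 -0.03683381]
```

```bash
cat >> h.py <<'E'
from scipy.spatial.transform import Rotation as Ro
def goto(x,y,z,yaw_y):
    "shift (mm) and turn (rad) in tool axes to TCP x,y,z pointing down, tool y at yaw_y deg"
    o=env.get_obs();R=np.array(o["ee_rot"]);a=np.radians(yaw_y)
    Y=np.array([np.cos(a),np.sin(a),0]);Z=np.array([0,0,-1.]);G=np.c_[np.cross(Y,Z),Y,Z]
    print("t",o["time_s"],"travel",np.round(R.T@(np.array([x,y,z])-o["position"])*1000,1),"turn",np.round(Ro.from_matrix(R.T@G).as_rotvec(),3))
E
python3 -c "
from h import *
goto(.599,.1125,.2,4)"
```

```text
t 0.15 travel [ 588.9 -368.    26.6] turn [-1.000e-03 -1.000e-03 -1.195e+00]
```

Call:
{"fn": "step_arm", "kwargs": {"travel": [[45,-28,0],[90,-56,0],[135,-84,0],[180,-112,0],[225,-140,0]], "turn": [[0,0,-0.1],[0,0,-0.2],[0,0,-0.3],[0,0,-0.4],[0,0,-0.5]], "fingers": [1,1,1,1,1]}}

```text
time_s: 0.78
position: [0.3696, -0.2488, 0.2265]
ee_rot: [[0.583, 0.813, 0.0], [0.813, -0.583, -0.0], [0.0, 0.0, -1.0]]
wrist_force: [0.9, -0.3, 0.1]
width: 0.998
gripper_force: 0.0
```

```bash
python3 -c "
from h import *
goto(.599,.1125,.2,4)"
```

```text
t 0.775 travel [427.3 -24.1  26.5] turn [ 0.     0.    -0.692]
```

Call:
{"fn": "step_arm", "kwargs": {"travel": [[50,-3,0],[100,-6,0],[150,-9,0],[200,-12,0],[250,-14,0]], "turn": [[0,0,-0.1],[0,0,-0.2],[0,0,-0.3],[0,0,-0.4],[0,0,-0.5]], "fingers": [1,1,1,1,1]}}

```text
time_s: 1.4
position: [0.5045, -0.0378, 0.2265]
ee_rot: [[0.121, 0.993, -0.0], [0.993, -0.121, -0.0], [-0.0, -0.0, -1.0]]
wrist_force: [0.7, -0.3, -0.1]
width: 1.0
gripper_force: 0.0
```

```bash
python3 -c "
from h import *
goto(.599,.1125,.2,4)"
```

```text
t 1.4 travel [160.6  75.5  26.5] turn [-0.     0.    -0.191]
```

Call:
{"fn": "step_arm", "kwargs": {"travel": [[40,19,6],[80,38,13],[120,56,20],[160.5,75.5,26.5],[160.5,75.5,26.5]], "turn": [[0,0,-0.05],[0,0,-0.1],[0,0,-0.15],[0,0,-0.19],[0,0,-0.19]], "fingers": [1,1,1,1,1]}}

```text
time_s: 2.02
position: [0.5994, 0.1126, 0.1987]
ee_rot: [[-0.068, 0.998, -0.002], [0.998, 0.068, 0.0], [0.0, -0.002, -1.0]]
wrist_force: [0.0, 0.4, -0.2]
width: 0.998
gripper_force: 0.0
```

Run:
```python
from h import *
goto(.599,.1125,.056,4)
c=env.read_camera("wrist");cv2.imwrite("pics/w1.png",c["frame"])
P=[[.599,.1125,.078]]
K=np.array([[c["fx"],0,c["cx"]],[0,c["fy"],c["cy"]],[0,0,1]]);T=np.linalg.inv(c["T"])
print(cv2.projectPoints(np.array(P),cv2.Rodrigues(T[:3,:3])[0],T[:3,3],K,np.array([c["k1"],0,0,0.]))[0])
```

```text
t 2.025 travel [-1.000e-01 -2.000e-01  1.427e+02] turn [-0.002 -0.    -0.002]
[[[320.08547802 191.09124247]]]
```

View pics/w1.png

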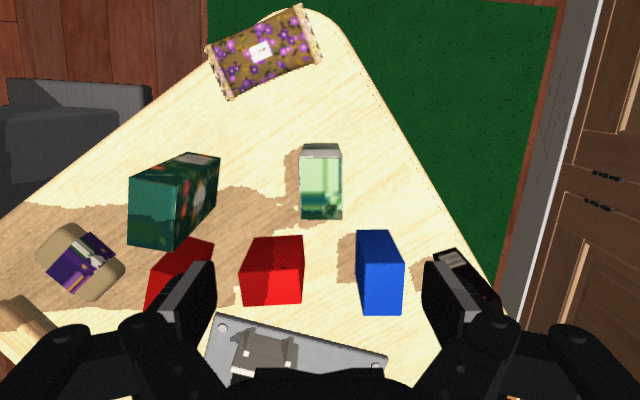

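The wrist view shows the short carton's top spanning (300,157) to (343,219). Its centre is near (321,188), against a predicted (320,191), and it is square to the jaws. I'll go down and grasp it.

Call:
{"fn": "step_arm", "kwargs": {"travel": [[0,1,40],[0,1,80],[0,1,115],[0,1,135],[0,1,143]], "turn": [[0,0,0],[0,0,0],[0,0,0],[0,0,0],[0,0,0]], "fingers": [1,1,1,1,1], "squeeze": 30}}

```text
time_s: 2.7
position: [0.599, 0.1096, 0.0564]
ee_rot: [[-0.064, 0.998, -0.001], [0.998, 0.064, -0.0], [-0.0, -0.001, -1.0]]
wrist_force: [0.5, -0.7, 0.1]
width: 0.998
gripper_force: 0.0
```

Call:
{"fn": "step_arm", "kwargs": {"travel": [[0,0,0],[0,0,0],[0,0,0],[0,0,0],[0,0,0]], "turn": [[0,0,0],[0,0,0],[0,0,0],[0,0,0],[0,0,0]], "fingers": [0.3,0.3,0.3,0.3,0.3]}}

```text
time_s: 3.32
position: [0.6004, 0.1104, 0.058]
ee_rot: [[-0.065, 0.998, 0.001], [0.998, 0.065, -0.0], [-0.0, 0.001, -1.0]]
wrist_force: [-0.7, -0.8, 6.9]
width: 0.383
gripper_force: 30.9
```

Call:
{"fn": "step_arm", "kwargs": {"travel": [[0,0,0],[0,0,-10],[0,0,-40],[0,0,-80],[0,0,-120]], "turn": [[0,0,0],[0,0,0],[0,0,0],[0,0,0],[0,0,0]], "fingers": [0.3,0.3,0.3,0.3,0.3]}}

```text
time_s: 3.95
position: [0.5996, 0.1105, 0.1789]
ee_rot: [[-0.065, 0.998, 0.0], [0.998, 0.065, 0.0], [0.0, 0.0, -1.0]]
wrist_force: [0.8, 0.1, -0.4]
width: 0.392
gripper_force: 30.1
```

Run:
```python
from h import *
goto(.5457,-.1323,.18,-12.8)
c=env.read_camera("wrist");cv2.imwrite("pics/w2.png",c["frame"])
```

```text
t 3.95 travel [-238.8  -69.6   -1.1] turn [ 0.    -0.     0.288]
```

View pics/w2.png

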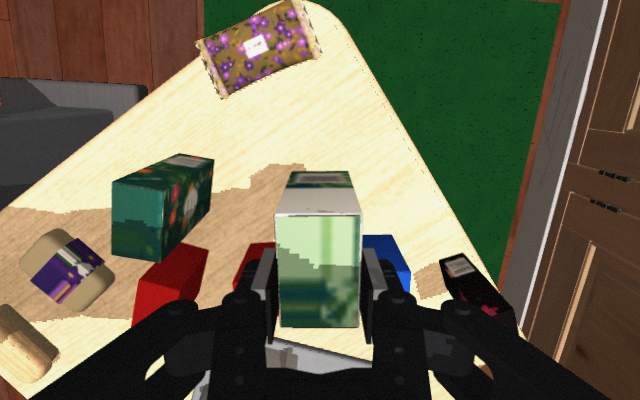

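The carton is held upright and square, its top spanning (275,213) to (361,327). I'll work out its offset from the TCP.

Run:
```python
from h import *
c=env.read_camera("wrist");o=env.get_obs();p=o["position"];R=np.array(o["ee_rot"])
s=ray(c,[(275,214),(361,214),(360,327),(279,327)],p[2]-.058+.078)
print(s,np.linalg.norm(s[1]-s[2]),np.linalg.norm(s[0]-s[1]))
d=s.mean(0)-p[:2];print("offset tool x,y",d@R[:2,0],d@R[:2,1])
```

```text
[[0.58122117 0.13799273]
 [0.61476197 0.14009725]
 [0.61952835 0.08828068]
 [0.58436565 0.08614301]] 0.0520353279254223 0.033606762079669
offset tool x,y 0.0025717526465786128 -0.0013690876557742018
```

Call:
{"fn": "step_arm", "kwargs": {"travel": [[-48,-14,0],[-96,-28,0],[-144,-42,0],[-192,-56,0],[-241,-70,0]], "turn": [[0,0,0.06],[0,0,0.12],[0,0,0.18],[0,0,0.24],[0,0,0.288]], "fingers": [0.3,0.3,0.3,0.3,0.3]}}

```text
time_s: 4.68
position: [0.5449, -0.1359, 0.1771]
ee_rot: [[0.223, 0.975, -0.0], [0.975, -0.223, 0.0], [0.0, -0.0, -1.0]]
wrist_force: [1.1, -0.7, -1.4]
width: 0.39
gripper_force: 30.3
```

```bash
python3 -c "
from h import *
goto(.5451,-.1346,.071,-12.8)"
```

```text
t 4.675 travel [ 1.300e+00 -1.000e-01  1.061e+02] turn [-0.    -0.    -0.001]
```

Call:
{"fn": "step_arm", "kwargs": {"travel": [[1,0,40],[1,0,70],[1,0,90],[1,0,98],[1,0,101]], "turn": [[0,0,0],[0,0,0],[0,0,0],[0,0,0],[0,0,0]], "fingers": [0.3,0.3,0.3,0.3,0.3]}}

```text
time_s: 5.3
position: [0.5459, -0.1336, 0.0761]
ee_rot: [[0.221, 0.975, -0.0], [0.975, -0.221, 0.0], [0.0, -0.0, -1.0]]
wrist_force: [0.1, -0.6, -0.8]
width: 0.389
gripper_force: 30.2
```

Call:
{"fn": "step_arm", "kwargs": {"travel": [[0,0,1],[0,0,2],[0,0,3],[0,0,4],[0,0,4]], "turn": [[0,0,0],[0,0,0],[0,0,0],[0,0,0],[0,0,0]], "fingers": [0.3,0.3,0.3,0.3,0.3]}}

```text
time_s: 5.92
position: [0.5458, -0.1336, 0.0721]
ee_rot: [[0.221, 0.975, -0.0], [0.975, -0.221, 0.0], [0.0, -0.0, -1.0]]
wrist_force: [0.2, -0.1, -1.4]
width: 0.388
gripper_force: 30.2
```

Run:
```python
from h import *
goto(.5451,-.1346,.070,-12.8)
c=env.read_camera("scene");cv2.imwrite("pics/s1.png",cv2.resize(c["frame"][170:270,230:390],None,fx=5,fy=5,interpolation=2))
```

```text
t 5.925 travel [-1.2 -0.5  2.1] turn [-0. -0.  0.]
```

View pics/s1.png

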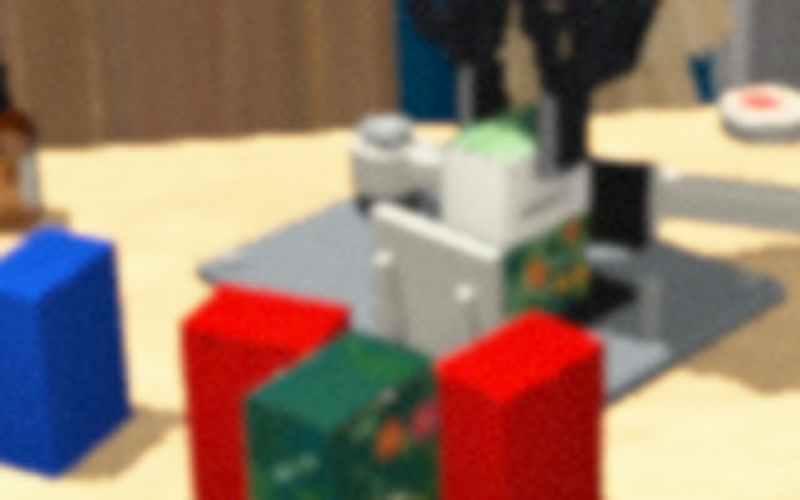

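The carton is over the seat behind the fence, with its bottom edge near (540,310) just above the rubber. I'll lower it until it touches.

Call:
{"fn": "step_arm", "kwargs": {"travel": [[-1,0,1],[-1,0,1.5],[-1,0,2],[-1,0,2],[-1,0,2]], "turn": [[0,0,0],[0,0,0],[0,0,0],[0,0,0],[0,0,0]], "fingers": [0.3,0.3,0.3,0.3,0.3]}}

```text
time_s: 6.6
position: [0.5456, -0.1346, 0.0701]
ee_rot: [[0.221, 0.975, -0.0], [0.975, -0.221, -0.0], [-0.0, -0.0, -1.0]]
wrist_force: [0.4, 0.0, -1.8]
width: 0.385
gripper_force: 30.2
```

Call:
{"fn": "step_arm", "kwargs": {"travel": [[0,0,0.5],[0,0,1],[0,0,1.5],[0,0,1.5]], "turn": [[0,0,0],[0,0,0],[0,0,0],[0,0,0]], "fingers": [0.3,0.3,0.3,0.3]}}

```text
time_s: 7.1
position: [0.5462, -0.1347, 0.0698]
ee_rot: [[0.221, 0.975, 0.002], [0.975, -0.221, -0.001], [-0.0, 0.002, -1.0]]
wrist_force: [-3.2, 1.6, 16.6]
width: 0.391
gripper_force: 32.2
```

Contact with the seat. Release and rise.

Call:
{"fn": "step_arm", "kwargs": {"travel": [[0,0,-1],[0,0,-1],[0,0,-1],[0,0,-1],[0,0,-1]], "turn": [[0,0,0],[0,0,0],[0,0,0],[0,0,0],[0,0,0]], "fingers": [0.45,0.55,0.7,0.8,0.8]}}

```text
time_s: 7.72
position: [0.5456, -0.1346, 0.0695]
ee_rot: [[0.221, 0.975, -0.0], [0.975, -0.221, 0.0], [0.0, -0.0, -1.0]]
wrist_force: [0.1, -0.4, -0.8]
width: 0.794
gripper_force: 0.0
```

Call:
{"fn": "step_arm", "kwargs": {"travel": [[0,0,-10],[0,0,-40],[0,0,-80],[0,0,-120],[0,0,-130]], "turn": [[0,0,0],[0,0,0],[0,0,0],[0,0,0],[0,0,0]], "fingers": [0.8,0.8,0.8,0.8,0.8]}}

```text
time_s: 8.35
position: [0.5465, -0.1349, 0.2026]
ee_rot: [[0.221, 0.975, 0.004], [0.975, -0.221, -0.002], [-0.001, 0.004, -1.0]]
wrist_force: [-0.4, -0.3, -0.0]
width: 0.803
gripper_force: 0.0
```

Run:
```python
from h import *
a=np.radians(-12.7);R=np.array([[np.cos(a),-np.sin(a)],[np.sin(a),np.cos(a)]]);o=np.array([.5501,-.1126])
for l in (0,.1,.2,.3,.436,.46):
    b=.436-l;print(l,np.round(o+R@[.115-.225*np.cos(b),-.055-.225*np.sin(b)],4), "tangent deg",-12.7+np.degrees(np.arctan2(np.cos(b),-np.sin(b))))
goto(.45,-.30,.2,-12.8)
c=env.read_camera("wrist");cv2.imwrite("pics/w3.png",c["frame"])
```

```text
0 [ 0.4303 -0.2394] tangent deg 102.28095986770388
0.1 [ 0.4267 -0.2172] tangent deg 96.55138191639566
0.2 [ 0.4252 -0.1948] tangent deg 90.82180396508743
0.3 [ 0.426  -0.1723] tangent deg 85.0922260137792
0.436 [ 0.4307 -0.1421] tangent deg 77.3
0.46 [ 0.4319 -0.1368] tangent deg 75.92490129168603
t 8.35 travel [-182.4  -57.7    2.5] turn [0.004 0.001 0.   ]
```

View pics/w3.png

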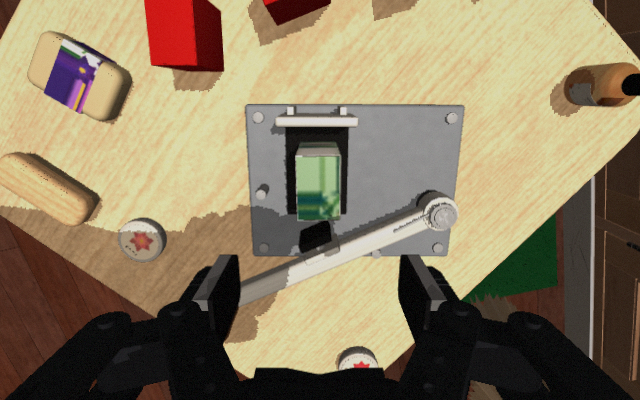

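The wrist view shows the carton standing free on the seat, top near (318,185), between the fence at (317,121) and the pad at (316,236). Now move to the right of the handle.

```bash
python3 -c "
from h import *
goto(.428,-.305,.2,0)"
```

```text
t 8.4 travel [-192.1  -77.9    2.2] turn [ 0.003  0.001 -0.223]
```

Call:
{"fn": "step_arm", "kwargs": {"travel": [[-48,-20,0],[-96,-39,0],[-144,-58,1],[-192,-78,2],[-192,-78,2]], "turn": [[0,0,-0.056],[0,0,-0.112],[0,0,-0.168],[0,0,-0.223],[0,0,-0.223]], "fingers": [0.5,0,0,0,0]}}

```text
time_s: 9.02
position: [0.4251, -0.3066, 0.1967]
ee_rot: [[0.003, 1.0, -0.001], [1.0, -0.003, 0.001], [0.001, -0.001, -1.0]]
wrist_force: [0.1, -0.6, -0.5]
width: 0.004
gripper_force: 0.0
```

Call:
{"fn": "step_arm", "kwargs": {"travel": [[0,0,40],[0,0,80],[0,0,110],[0,0,125],[0,0,125]], "turn": [[0,0,0],[0,0,0],[0,0,0],[0,0,0],[0,0,0]], "fingers": [0,0,0,0,0]}}

```text
time_s: 9.65
position: [0.4267, -0.3032, 0.0714]
ee_rot: [[-0.0, 1.0, -0.002], [1.0, 0.0, 0.002], [0.002, -0.002, -1.0]]
wrist_force: [0.0, -0.1, -0.3]
width: 0.004
gripper_force: 0.0
```

Run:
```python
from h import *
goto(.428,-.264,.075,0)
c=env.read_camera("wrist");cv2.imwrite("pics/w4.png",c["frame"])
```

```text
t 9.65 travel [39.2  1.3 -3.6] turn [-0.002 -0.002  0.   ]
```

View pics/w4.png

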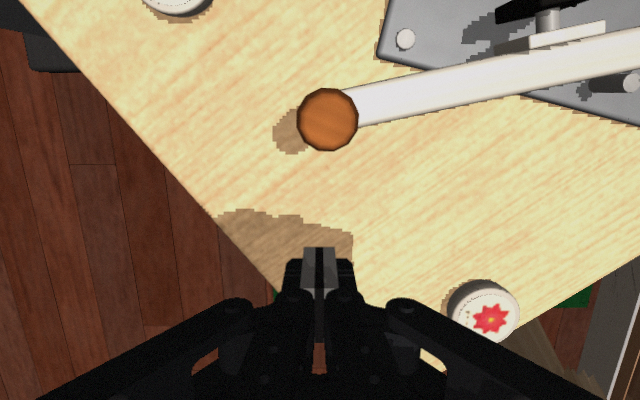

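The closed fingers at (319,260) are in line with the handle at (327,119). Push.

Call:
{"fn": "step_arm", "kwargs": {"travel": [[15,1,-3],[30,2,-3],[42,2,-3],[54,2,-3],[66,2,-3]], "turn": [[0,0,0],[0,0,0],[0,0,0],[0,0,0],[0,0,0]], "fingers": [0,0,0,0,0]}}

```text
time_s: 10.32
position: [0.429, -0.238, 0.0757]
ee_rot: [[0.0, 1.0, -0.0], [1.0, -0.0, -0.001], [-0.001, -0.0, -1.0]]
wrist_force: [-2.3, -4.5, 0.3]
width: 0.001
gripper_force: 2.1
```

Call:
{"fn": "step_arm", "kwargs": {"travel": [[12,0,0],[24,0,0],[36,0,0],[48,0,0],[56,0,0]], "turn": [[0,0,0],[0,0,0],[0,0,0],[0,0,0],[0,0,0]], "fingers": [0,0,0,0,0]}}

```text
time_s: 10.95
position: [0.4294, -0.1823, 0.0757]
ee_rot: [[0.0, 1.0, 0.001], [1.0, -0.0, -0.001], [-0.001, 0.001, -1.0]]
wrist_force: [1.6, -5.5, -1.6]
width: -0.001
gripper_force: 3.0
```

Call:
{"fn": "step_arm", "kwargs": {"travel": [[4,0,0],[8,0,0],[12,0,0],[15,0,0],[17,0,0]], "turn": [[0,0,0],[0,0,0],[0,0,0],[0,0,0],[0,0,0]], "fingers": [0,0,0,0,0]}}

```text
time_s: 11.58
position: [0.4307, -0.1667, 0.0761]
ee_rot: [[0.0, 1.0, 0.003], [1.0, -0.0, -0.003], [-0.003, 0.003, -1.0]]
wrist_force: [5.4, -10.0, -4.1]
width: -0.003
gripper_force: 5.5
```

Run:
```python
from h import *
c=env.read_camera("top");cv2.imwrite("pics/t2.png",cv2.resize(c["frame"][150:290,280:420],None,fx=4,fy=4,interpolation=2))
print(env.get_obs()["wrist_force"])
```

```text
[  4.83066417 -10.87855221  -4.06663585]
```

View pics/t2.png

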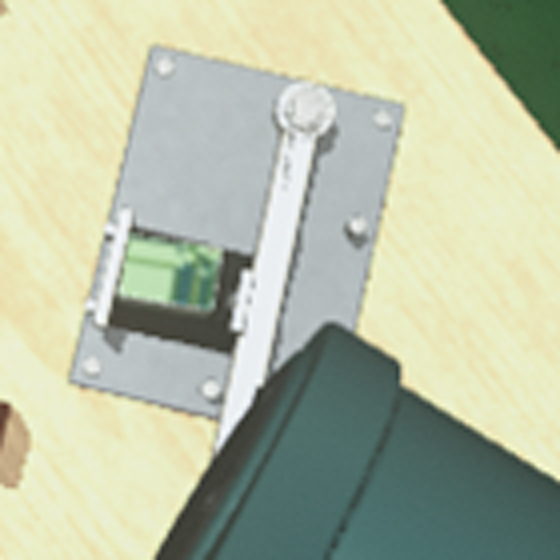

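The lever is almost parallel to the fence and the carton is against it at (165,270). The force is about 11 N, so I'll press on to the hard stop.

Call:
{"fn": "step_arm", "kwargs": {"travel": [[1,0,0],[2,0,0],[3,0,0],[3,0,0]], "turn": [[0,0,0],[0,0,0],[0,0,0],[0,0,0]], "fingers": [0,0,0,0]}}

```text
time_s: 12.12
position: [0.431, -0.1641, 0.0762]
ee_rot: [[0.001, 1.0, 0.003], [1.0, -0.001, -0.003], [-0.003, 0.003, -1.0]]
wrist_force: [6.4, -13.3, -4.3]
width: -0.001
gripper_force: 6.2
```

Call:
{"fn": "step_arm", "kwargs": {"travel": [[1,0,0],[2,0,0],[3,0,0],[3,0,0]], "turn": [[0,0,0],[0,0,0],[0,0,0],[0,0,0]], "fingers": [0,0,0,0]}}

```text
time_s: 12.62
position: [0.4313, -0.1625, 0.0763]
ee_rot: [[0.001, 1.0, 0.003], [1.0, -0.001, -0.006], [-0.006, 0.003, -1.0]]
wrist_force: [5.9, -21.7, -8.5]
width: -0.001
gripper_force: 10.9
```

Call:
{"fn": "step_arm", "kwargs": {"travel": [[1,0,0],[2,0,0],[2,0,0],[2,0,0]], "turn": [[0,0,0],[0,0,0],[0,0,0],[0,0,0]], "fingers": [0,0,0,0]}}

```text
time_s: 13.12
position: [0.4315, -0.1616, 0.0764]
ee_rot: [[0.002, 1.0, 0.003], [1.0, -0.002, -0.009], [-0.009, 0.003, -1.0]]
wrist_force: [5.8, -29.1, -10.9]
width: 0.0
gripper_force: 14.7
```

The force rises steeply with hardly any motion, so the lever is at its stop. Ease back.

Call:
{"fn": "step_arm", "kwargs": {"travel": [[-10,0,0],[-20,0,0],[-30,0,0],[-40,0,0],[-50,0,0]], "turn": [[0,0,0],[0,0,0],[0,0,0],[0,0,0],[0,0,0]], "fingers": [0,0,0,0,0]}}

```text
time_s: 13.75
position: [0.4291, -0.2079, 0.0756]
ee_rot: [[-0.0, 1.0, -0.0], [1.0, 0.0, -0.0], [-0.0, -0.0, -1.0]]
wrist_force: [-1.5, -3.2, 0.3]
width: 0.001
gripper_force: 1.9
```

Call:
{"fn": "step_arm", "kwargs": {"travel": [[-12,0,0],[-24,0,0],[-36,0,0],[-55,0,0],[-85,0,0]], "turn": [[0,0,0],[0,0,0],[0,0,0],[0,0,0],[0,0,0]], "fingers": [0,0,0,0,0]}}

```text
time_s: 14.38
position: [0.4288, -0.2932, 0.0755]
ee_rot: [[-0.001, 1.0, -0.0], [1.0, 0.001, 0.001], [0.001, -0.0, -1.0]]
wrist_force: [-0.1, 0.6, -0.9]
width: 0.002
gripper_force: 0.0
```

Call:
{"fn": "step_arm", "kwargs": {"travel": [[-10,0,-30],[-20,0,-80],[-30,0,-120],[-30,0,-120],[-30,0,-120]], "turn": [[0,0,0],[0,0,0],[0,0,0],[0,0,0],[0,0,0]], "fingers": [0,0,0,0,0]}}

```text
time_s: 15.0
position: [0.4287, -0.3226, 0.1947]
ee_rot: [[0.0, 1.0, -0.001], [1.0, -0.0, 0.001], [0.001, -0.001, -1.0]]
wrist_force: [-1.0, 0.2, -0.4]
width: -0.0
gripper_force: 0.0
```

Run:
```python
from h import *
c=env.read_camera("top");cv2.imwrite("pics/t3.png",cv2.resize(c["frame"][150:290,190:390],None,fx=4,fy=4,interpolation=2))
```

```text
(no output)
```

View pics/t3.png

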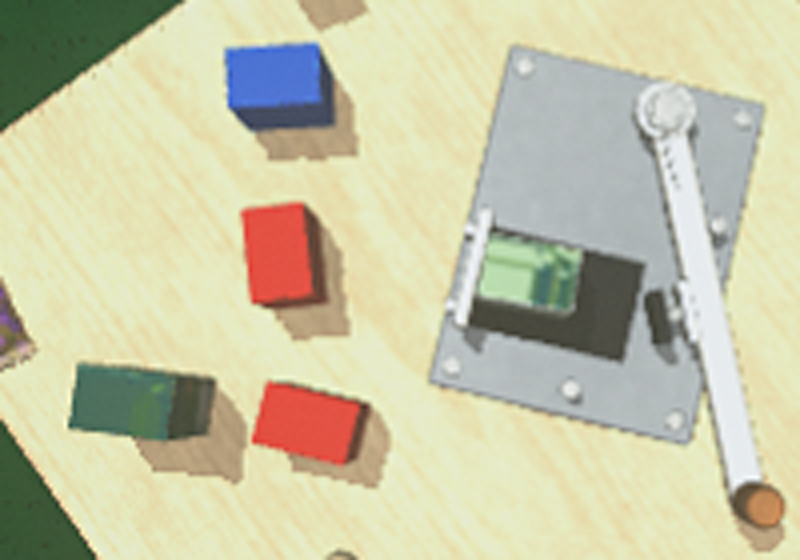

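The lever is back at rest with its handle at (763,505). The carton stands against the fence at (530,272) and the tall carton hasn't moved. I'll check the carton's position, then hand in.

Run:
```python
from h import *
c=env.read_camera("top")
s=ray(c,np.array([(487,234),(583,248),(574,312),(478,298)])/4+[189.6,149.6],.09).mean(0)
a=np.radians(-12.7);R=np.array([[np.cos(a),-np.sin(a)],[np.sin(a),np.cos(a)]])
p=(s-[.5501,-.1126])@R;print(p)
if abs(p[0])<.015 and -.025<p[1]<.006: print(env.finish_job())
```

```text
[ 0.00206169 -0.00174518]
the job is handed in; nothing more can be done
None
```

The short carton was placed upright on the press seat and pressed square against the fence. In the last pictures the lever is back at rest, the carton is within about 2 mm of its pressed-home position and the tall carton is where it stood; the job is handed in, with no verdict returned.

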